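# Unlock the lock box with the one key that fits

## Task

Three keys stand on the bench and only one of them fits the lock on top of the grey lock box. Find it, put it all the way into the keyway, turn the lock clockwise (seen from above) until it stops, then let go and leave that key standing in the lock. The two other keys must end up standing in their own stands.

Things in the scene. Friction and masses are not known exactly. Their poses are not given: they have to be found in the camera images.
- lock_box: Grey steel box, 180 (x) x 220 (y) x 65 mm, fixed. Origin: centre of its underside, on the bench; z up. Mid-top: a round steel plug, 55 mm across, in a dark ring, face 68 mm above the bench. In the plug an upright slot (keyway) of 14 x 28 mm, 45 mm deep (floor 23 mm above the bench), its mouth flared 7 mm to every side over the top 7 mm. The slot's long side lies along box y at joint lock = 0.
- lock (a joint): Turn of the round plug about its upright axis, rad: 0 locked, grows as it turns clockwise seen from above, hard stop at 1.15 (unlocked). Starts between 0 and 0.25; stays where it is left (friction 0.06 N m). The slot's long side points to the yaw of lock_box + 90 degrees - this value.
- key_narrow: Key: straight steel shank 10 (x) x 24 (y) mm, 75 mm long, on its top a black grip 16 (x) x 38 (y) x 35 mm; 110 mm in all, 0.1 to 0.2 kg. Origin: centre of the foot; z up to the grip, whose middle is 92 mm above it. Stands upright and loose, foot 6 mm above the bench, in a pocket 34 mm deep of a fixed wooden stand, 70 (x) x 80 (y) x 40 mm.
- key_wide: Key like key_narrow with the same grip, but with a wide flat shank, 10 mm (x) x 44 mm (y). Same origin, axes and kind of stand.
- key_square: Key like key_narrow with the same grip, but with a thick square shank, 22 x 22 mm. Same origin, axes and kind of stand.
Things that resemble listed ones, but are neither listed nor needed, are in the scene too. What is shaped like the key_narrow but red is not meant. Leave any purple look-alike of the key_wide alone.

How it is judged:
On the way:
1. the key that fits is all the way into the keyway, before the lock is turned (horizontal distance between key_narrow and lock_box below 0.012 m and z of key_narrow in the frame of lock_box below 0.035 m and value of joint lock below 0.7 rad), for 0.1 s.
At the end, for the whole second after the job is handed in: The lock is turned to within 0.2 rad of its stop (joint lock above 0.95), the key that fits stands at rest in the keyway, foot within 12 mm of the slot's floor and of the lock's axis, within 15 degrees of upright; the other two keys stand in their own stands (within 20 mm and 15 degrees of upright) (value of joint lock above 0.95 rad and horizontal distance between key_narrow and lock_box below 0.012 m and z of key_narrow in the frame of lock_box below 0.035 m and angle between each of key_narrow, key_wide, key_square's own z axis and vertical below 0.26 rad and linear speed of key_narrow below 0.03 m/s and distance of each of key_wide, key_square from where it was at the start of the episode below 0.02 m); the robot touches nothing.
It also fails if it takes over 45 s, if anything falls off the work surface, if the arm or the gripper's body presses on something with over 40 N, if the wrist force passes 120 N, or if a joint passes its speed limit or range.

## Robot

A 7-joint arm with a two-finger parallel gripper is mounted at the origin on a cart in front of the work surface, level with it; the furniture and walls round the work are solid. World frame = base frame: x ahead of the robot, y to its left, z up, the work surface at z = 0. Lengths are in m, angles in rad, forces in N, time in s.
With the tool pointing down it reaches from about 0.425 to 0.925 m from the base axis. Payload 6.8 kg.
Tool frame: the origin (TCP) lies midway between the tips of the shut fingers; the grasp point (between the pads) lies 19 mm behind it; x points along the fingers, y is the direction in which the jaws open and shut, and the axes are right-handed (so a half turn about x gives the same grasp; the last joint's range is limited). The gripper opens to 85 mm and grips with 20 to 120 N. Pads are 22 mm wide; open, the fingers measure 114 mm over their backs; the gripper's body (76 mm by 85 mm) begins 54 mm behind the grasp point. The pads swing forward as they close: fully open they stand 13 mm farther back than shut.
Start: joints at [-1.325, 0.477, 0.022, 1.555, -0.011, 1.109, -0.083], TCP at [0.234, 0.633, 0.196] pointing down, gripper open.
Joint ranges: [-2.96, 2.96], [-0.34, 2.1], [-1.41, 1.46], [0.24, 2.44], [-1.37, 4.51], [0.17, 1.92], [-2.96, 2.96]. Speed limits (rad/s): [2.39, 2.39, 3.14, 3.14, 3.14, 3.14, 3.14].

## Interface

Orientations are given as a rotation vector (axis times angle).
In Python, from bench import r gives the robot as it stands.
- The arm moves only by the tool carry_out, never from a script. Its argument "targets" is one flat list of numbers, 7 for each row, row after row: the finger opening in m, from 0 to 0.0854, then the shift along the tool's x, y, z in m, then the turn, a rotation vector about the tool's x, y, z in units of 5 degrees (1.0 is 5 degrees). A call has 1 to 12 rows; each row is the pose to reach, as a shift and turn from the pose measured when the call began, along the tool's axes at that moment; what a row does not reach only later rows make up. A row lasts 1/8 s, in which the tool goes at most 62.5 mm and 10.7 degrees, less where a joint would pass 70% of its speed; a pose out of reach is approached as far as the arm can. A call with a gripper value outside its range is refused whole. The fingers move at their own pace and stop on an object; "squeeze" is the grip in N (left out, the last holds). Time passes only in rows, so rows that repeat a pose let the fingers close. It gives the time, the measured TCP pose, the force and the opening at its end, in the units of the state.
- r.get_obs(): the state, without advancing time (a new reading comes with each control period).
- r.grab_frame(name): name is "side" or "top" or "wrist"; returns the picture (480x640x3 uint8, blue, green, red); there is no depth.
- r.camera_info(name): a dict with "fx", "fy", "cx", "cy" (pixels), "xyz" and "orientation" of the camera in the world. Camera axes: x right, y up, looking along -z (the intrinsics and any distortion apply to the point x, -y, -z); pixel columns grow to the right and rows downward; lengths in m; the calibration is good to about 2 mm. A picture is of the moment at which its call begins: read the wrist's pose just before it. camera_info takes no time and is no camera call; for the wrist camera it gives the pose at the moment of the call.
- r.hand_in(): hands the job in, once; it reports no verdict.
The state is a dict: "clock": time; "joints": joint angles; "qvel": joint speeds; "tau": joint torques, N m; "tcp_pos": TCP position; "orientation": TCP orientation; "contact_force": force on the tool from outside, world axes, zero at the start; "moment": the same for the moment, N m; "grip_width": finger opening in m.
Only numpy, scipy, OpenCV 4.12 (cv2) and the standard library are available. Lean on these libraries where they do the work, as an engineer would, in place of code of your own. Each camera call takes 0.05 s, during which the arm holds its last target. There are 200 camera calls.

## Working session

There is one attempt and no reset: what is moved stays moved. The work goes in short steps, Python scripts to look and compute and a tool call to move; the robot and the scene stay as the last step left them, time stands still between calls to the robot, and variables do not carry over. Pictures are saved under pics/ and viewed, about 8 in all and at most 12, crops included, and the job is handed in when it is done.

Besides the shell and the picture viewer there is one more tool, called after "Emit:" by a JSON object that holds its "name" and its "arguments". carry_out: Moves the arm, as the interface text tells. Its arguments: {"type":"object","properties":{"targets":{"type":"array","items":{"type":"number"}},"squeeze":{"type":"number"}},"required":["targets"]}

```bash
mkdir -p pics; python3 - <<'E'
from bench import r
import cv2
o=r.get_obs();print({k:(v if isinstance(v,float) else [round(float(x),4) for x in __import__('numpy').ravel(v)]) for k,v in o.items()})
for n in("side","top"):
    print(n,r.camera_info(n)); cv2.imwrite(f"pics/{n}0.png",r.grab_frame(n))
print(r.camera_info("wrist"))
E
```

```text
{'clock': 0.0, 'joints': [-1.3251, 0.4778, 0.0223, 1.5564, -0.0115, 1.1093, -0.0831], 'qvel': [0.0013, 0.0017, 0.0009, -0.0003, 0.0022, 0.0003, 0.0003], 'tau': [0.0001, -59.6462, 1.6081, -28.1204, 0.0124, 0.0093, -0.0], 'tcp_pos': [0.2336, 0.6326, 0.1948], 'orientation': [0.2761, 1.5531, -0.279], 'contact_force': [0.3428, 0.1836, 0.1405], 'moment': [-0.0418, -0.0054, -0.0045], 'grip_width': 0.08533569777969885}
side {'fx': 515.6006842762397, 'fy': 515.6006842762397, 'cx': 320.7298703235802, 'cy': 232.91136647319004, 'xyz': array([ 0.34925713, -0.71468622,  0.59699147]), 'orientation': array([ 0.9078288 , -0.16178216, -0.34288489])}
top {'fx': 492.28924054917974, 'fy': 492.28924054917974, 'cx': 316.89895552056356, 'cy': 240.274919219291, 'xyz': array([ 0.49365705, -0.02660358,  0.9843536 ]), 'orientation': array([ 0.11816298, -0.08781036, -1.54478921])}
{'fx': 344.3431487188017, 'fy': 344.3431487188017, 'cx': 313.6058945126971, 'cy': 238.69673745027194, 'xyz': array([0.16940945, 0.655401  , 0.37253806]), 'orientation': array([-0.24077437, -0.16710853,  1.20836064])}
```

View pics/top0.png

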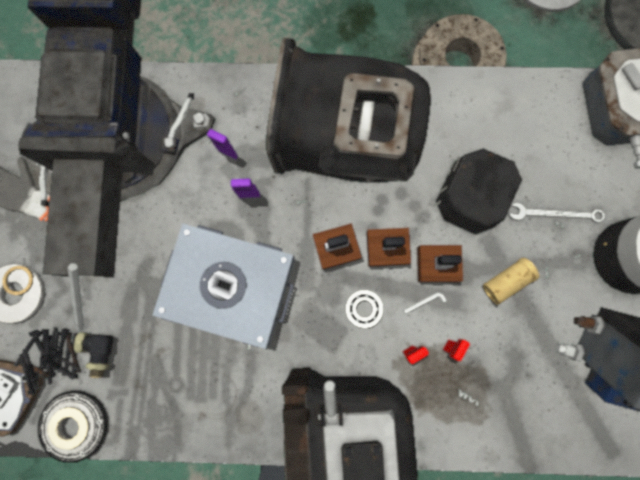

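View pics/side0.png

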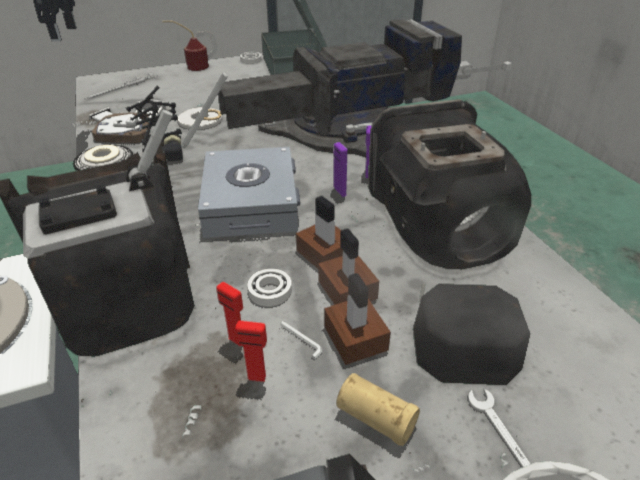

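The top view shows the lock box near (225,285), with its plug at (222,284). The three stands are at (337,245), (389,246) and (441,263). The red look-alikes are near (437,352) and the purple ones near (235,165). Next I'll zoom in on the keys in both views to see the shanks.

```bash
python3 - <<'E'
import cv2,numpy as np
t=cv2.imread("pics/top0.png");s=cv2.imread("pics/side0.png")
a=cv2.resize(t[215:295,305:475],None,fx=4.4,fy=4.4,interpolation=2)[:300]
a=cv2.resize(t[218:290,310:470],(640,288),interpolation=2)
b=cv2.resize(s[190:365,290:400],(400,600)[:2],interpolation=2)
b=cv2.resize(s[190:365,290:400],(189*1,300),interpolation=2)
c=cv2.resize(t[225:350,150:300],(360,300),interpolation=2)
b=cv2.resize(s[190:365,290:400],(189,300),interpolation=2)
out=np.zeros((600,800,3),np.uint8);out[:288,:640]=a;out[300:600,:360]=c
b=cv2.resize(s[192:365,290:395],(182,300),interpolation=2)
b=cv2.resize(s[192:280,290:395],(358,300),interpolation=2);out[300:,370:728]=b
cv2.imwrite("pics/crop1.png",out)
cv2.imwrite("pics/crop2.png",cv2.resize(s[190:365,290:400],None,fx=3.4,fy=3.4,interpolation=2))
E
```

```text
(no output)
```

View pics/crop2.png

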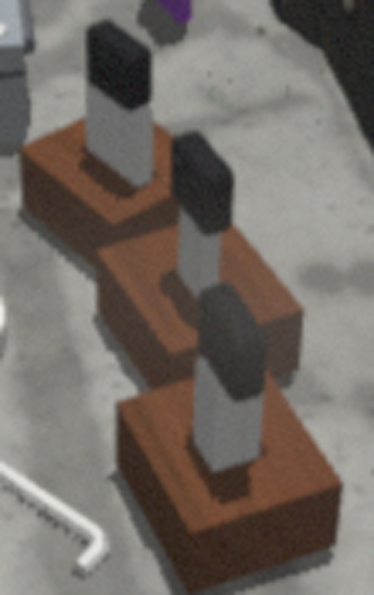

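View pics/crop1.png

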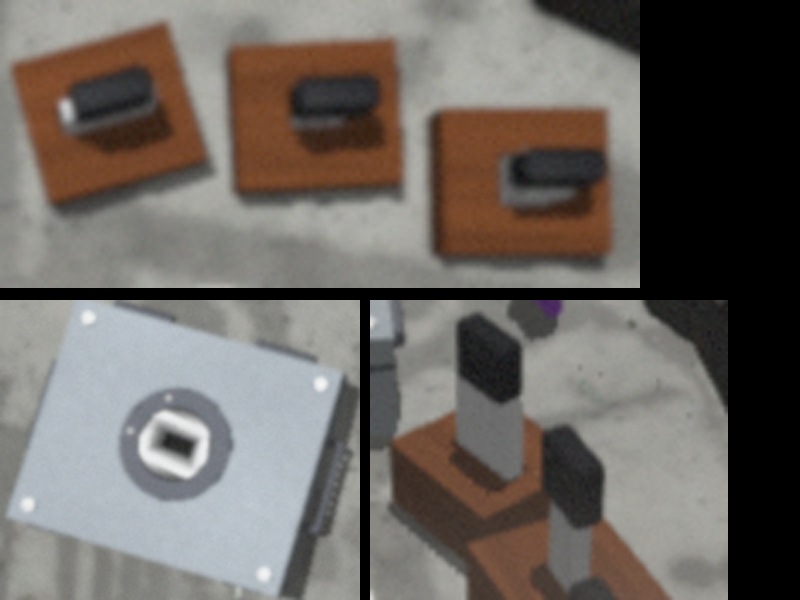

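The left key has the wide shank, the middle one is narrow and the right one is square, so the middle key (grip near (394,243) in top) is the one to use. The slot is at about (223,285). Now I'll measure both.

```bash
cat > h.py <<'E'
import numpy as np,cv2
from bench import r
from scipy.spatial.transform import Rotation as R
def ray(ci,uv,z):
    uv=np.atleast_2d(uv).astype(float)
    d=np.c_[(uv[:,0]-ci["cx"])/ci["fx"],-(uv[:,1]-ci["cy"])/ci["fy"],-np.ones(len(uv))]
    d=R.from_rotvec(ci["orientation"]).apply(d)
    return ci["xyz"]+d*((z-ci["xyz"][2])/d[:,2])[:,None]
def proj(ci,p):
    q=R.from_rotvec(ci["orientation"]).inv().apply(np.atleast_2d(p)-ci["xyz"])
    return np.c_[ci["cx"]-ci["fx"]*q[:,0]/q[:,2],ci["cy"]+ci["fy"]*q[:,1]/q[:,2]]
def rectinfo(ci,c,z):
    p=ray(ci,c.reshape(-1,2),z)[:,:2]
    (m,s,a)=cv2.minAreaRect((p*1e4).astype(np.float32))
    b=cv2.boxPoints((m,s,a))/1e4; e=[b[1]-b[0],b[2]-b[1]]
    L=max(e,key=np.linalg.norm)
    return np.round(np.array(m)/1e4,4),np.round(sorted(np.array(s)/1e4),4),round(np.degrees(np.arctan2(L[1],L[0]))%180,1)
def togo(p,yaw):
    """shift in tool axes & yaw turn (units of 5deg about tool x) to TCP p, tool down, jaw axis at yaw(deg mod 180)"""
    o=r.get_obs();T=R.from_rotvec(o["orientation"]);M=T.as_matrix()
    print("tcp",np.round(o["tcp_pos"],4),"axes\n",np.round(M,3),"joints",np.round(o["joints"],2))
    ja=np.degrees(np.arctan2(M[1,1],M[0,1]));d=(yaw-ja+90)%180-90
    for dd in (d,d-180 if d>0 else d+180):
        y=np.radians(ja+dd);Y=[np.cos(y),np.sin(y),0];X=[0,0,-1]
        N=np.c_[X,Y,np.cross(X,Y)]
        print("dyaw",round(dd,1),"shift",np.round(M.T@(np.array(p)-o["tcp_pos"]),4),"turn",np.round((T.inv()*R.from_matrix(N)).as_rotvec()/np.radians(5),3))
E
python3 - <<'E'
from h import *
ci=r.camera_info("top");t=cv2.imread("pics/top0.png");h=cv2.cvtColor(t,cv2.COLOR_BGR2HSV)
def cs(m,x0,x1,y0,y1):
    k=np.zeros_like(m);k[y0:y1,x0:x1]=m[y0:y1,x0:x1]
    return sorted(cv2.findContours(k,0,1)[0],key=cv2.contourArea,reverse=True)
wood=cv2.inRange(h,(0,90,30),(20,255,255))
dark=((t.max(2)<65)&(h[...,1]<90)).astype(np.uint8)*255
for c in cs(wood,305,475,215,295)[:3]: print("stand",rectinfo(ci,cv2.convexHull(c),.04))
for c in cs(dark,320,470,225,285)[:3]: print("grip",cv2.minAreaRect(c),rectinfo(ci,c,.116))
b=cv2.inRange(h,(95,20,110),(125,110,255))
for c in cs(b,140,310,215,355)[:1]: print("box",rectinfo(ci,cv2.convexHull(c),.065))
print("plug",ray(ci,[[223,285]],.068), "slot px?")
g=cv2.inRange(t,(0,0,0),(70,70,70))
for c in cs(g,205,245,270,300)[:2]: print("slot",cv2.minAreaRect(c),rectinfo(ci,c,.06))
E
```

```text
stand (array([ 0.6094, -0.1448]), array([0.071 , 0.0799]), np.float32(93.8))
stand (array([ 0.6078, -0.0453]), array([0.0708, 0.0777]), np.float32(107.6))
stand (array([ 0.58  , -0.2433]), array([0.0691, 0.0836]), np.float32(91.4))
grip ((393.5, 242.5), (11.0, 21.0), 90.0) (array([ 0.6074, -0.1442]), array([0.0197, 0.0373]), np.float32(91.3))
grip ((448.5, 260.5), (9.0, 23.0), 90.0) (array([ 0.5776, -0.2411]), array([0.0159, 0.0406]), np.float32(91.3))
grip ((337.9339599609375, 241.5188446044922), (9.752598762512207, 18.818395614624023), 74.05460357666016) (array([ 0.607 , -0.0457]), array([0.0175, 0.0335]), np.float32(107.4))
box (array([0.5302, 0.1655]), array([0.1841, 0.2219]), np.float32(75.4))
plug [[0.52682662 0.16543701 0.068     ]] slot px?
slot ((223.5000457763672, 284.5), (11.384199142456055, 5.692099571228027), 18.43494987487793) (array([0.5281, 0.1662]), array([0.0106, 0.0216]), np.float32(73.2))
```

```bash
python3 - <<'E'
from h import *
togo([.608,-.1445,.20],3)
E
```

```text
tcp [0.2337 0.6326 0.1949] axes
 [[-0.     0.346  0.938]
 [-0.002  0.938 -0.346]
 [-1.    -0.002  0.   ]] joints [-1.33  0.48  0.02  1.56 -0.01  1.11 -0.08]
dyaw -66.7 shift [-0.004  -0.5993  0.6204] turn [1.3346e+01 1.2000e-02 1.6000e-02]
dyaw 113.3 shift [-0.004  -0.5993  0.6204] turn [-2.2654e+01 -1.8000e-02  1.4000e-02]
```

Emit:
{"name": "carry_out", "arguments": {"targets": [0.0854, -0.06, 0, 0, 0, 0, 0, 0.0854, -0.09, -0.03, 0.03, 1.3, 0, 0, 0.0854, -0.09, -0.07, 0.075, 2.6, 0, 0, 0.0854, -0.09, -0.115, 0.12, 4, 0, 0, 0.0854, -0.09, -0.16, 0.165, 5.3, 0, 0, 0.0854, -0.09, -0.205, 0.21, 6.6, 0, 0, 0.0854, -0.09, -0.25, 0.255, 8, 0, 0, 0.0854, -0.09, -0.29, 0.3, 9.3, 0, 0, 0.0854, -0.09, -0.335, 0.345, 10.6, 0, 0, 0.0854, -0.09, -0.38, 0.39, 12, 0, 0, 0.0854, -0.09, -0.42, 0.435, 13.3, 0, 0, 0.0854, -0.09, -0.465, 0.48, 13.3, 0, 0]}}

```text
clock: 1.6
tcp_pos: [0.5219, 0.0317, 0.2857]
orientation: [1.167, 1.234, -1.169]
contact_force: [1.2, 1.3, -0.7]
grip_width: 0.0855
```

```bash
python3 - <<'E'
from h import *
togo([.608,-.1445,.20],3)
E
```

```text
tcp [0.5219 0.0317 0.2857] axes
 [[-0.     0.998  0.056]
 [-0.001  0.056 -0.998]
 [-1.    -0.     0.001]] joints [-0.69  0.15  0.58  1.83 -0.09  1.19 -0.03]
dyaw -0.2 shift [0.0859 0.0762 0.1806] turn [0.038 0.014 0.004]
dyaw 179.8 shift [0.0859 0.0762 0.1806] turn [-3.5962e+01 -7.0000e-03  2.2000e-02]
```

Emit:
{"name": "carry_out", "arguments": {"targets": [0.0854, 0.02, 0.025, 0.06, 0, 0, 0, 0.0854, 0.04, 0.05, 0.12, 0, 0, 0, 0.0854, 0.086, 0.076, 0.18, 0, 0, 0, 0.0854, 0.086, 0.076, 0.18, 0, 0, 0, 0.0854, 0.086, 0.076, 0.18, 0, 0, 0]}}

```text
clock: 2.22
tcp_pos: [0.6066, -0.1462, 0.198]
orientation: [1.167, 1.235, -1.175]
contact_force: [0.6, 0.3, -0.3]
grip_width: 0.0854
```

```bash
python3 - <<'E'
from h import *
ci=r.camera_info("wrist");f=r.grab_frame("wrist");cv2.imwrite("pics/w1.png",f)
o=r.get_obs();print(o["tcp_pos"],o["joints"])
h=cv2.cvtColor(f,cv2.COLOR_BGR2HSV)
print("expected px grip top / mid / stand",proj(ci,[[.608,-.1445,.116],[.608,-.1445,.098],[.609,-.1448,.04]]))
wood=cv2.inRange(h,(0,90,30),(20,255,255));dark=((f.max(2)<65)&(h[...,1]<90)).astype(np.uint8)*255
for m,z,n in((wood,.04,"stand"),(dark,.116,"grip")):
    for c in sorted(cv2.findContours(m,0,1)[0],key=cv2.contourArea)[-5:]:
        if cv2.contourArea(c)>100: print(n,[round(float(x),1) for x in np.ravel(np.concatenate([np.ravel(q) for q in cv2.minAreaRect(c)]))],rectinfo(ci,cv2.convexHull(c),z))
E
```

```text
[ 0.60711831 -0.14438857  0.19899443] [-0.32568763  0.44520569  0.62735419  1.71043145 -0.28808619  1.08230115
  0.4466487 ]
expected px grip top / mid / stand [[315.58193542 229.69366584]
 [315.54924063 224.30087359]
 [316.45920869 211.00164739]]
stand [125.6, 324.8, 39.0, 94.6, 56.6] (array([ 0.4076, -0.2814]), array([0.0433, 0.1128]), np.float32(40.7))
stand [105.4, 250.0, 47.5, 85.8, 60.3] (array([ 0.3953, -0.1966]), array([0.0477, 0.0919]), np.float32(32.1))
stand [286.0, 295.0, 80.0, 66.0, 90.0] (array([ 0.5814, -0.2386]), array([0.0693, 0.0925]), np.float32(91.3))
stand [318.7, 209.1, 81.3, 72.1, 89.0] (array([ 0.6113, -0.1441]), array([0.0697, 0.0817]), np.float32(94.1))
stand [324.9, 100.6, 93.8, 79.7, 75.6] (array([ 0.6103, -0.0446]), array([0.0698, 0.0796]), np.float32(107.1))
grip [280.0, 332.0, 52.0, 20.0, 90.0] (array([ 0.5826, -0.2361]), array([0.0171, 0.0502]), np.float32(91.0))
grip [320.0, 226.5, 51.0, 22.0, 90.0] (array([ 0.6114, -0.1422]), array([0.0173, 0.0407]), np.float32(93.0))
grip [42.5, 115.0, 85.0, 230.0, 0.0] (array([ 0.406 , -0.0783]), array([0.0559, 0.1727]), np.float32(78.9))
grip [544.0, 170.5, 341.0, 190.0, 90.0] (array([ 0.7777, -0.114 ]), array([0.1432, 0.283 ]), np.float32(107.4))
grip [319.5, 385.5, 187.0, 639.0, 90.0] (array([ 0.618 , -0.2962]), array([0.1984, 0.624 ]), np.float32(3.2))
```

View pics/w1.png

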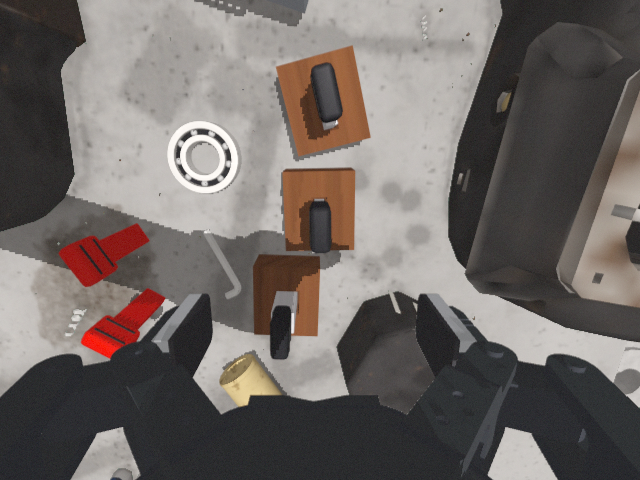

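The picture shows the narrow key's grip at (320,226), centred between the two other stands, and nothing in the way of the fingers. Both views agree to about 3 mm, so I'm going down to grip it.

Emit:
{"name": "carry_out", "arguments": {"targets": [0.0854, 0.04, 0.003, 0, 0, 0, 0, 0.0854, 0.08, 0.003, 0, 0, 0, 0, 0.0854, 0.11, 0.003, 0, 0, 0, 0, 0.0854, 0.12, 0.003, 0, 0, 0, 0, 0.04, 0.12, 0.003, 0, 0, 0, 0, 0.01, 0.12, 0.003, 0, 0, 0, 0, 0.0, 0.12, 0.003, 0, 0, 0, 0, 0.0, 0.12, 0.003, 0, 0, 0, 0, 0.0, 0.12, 0.003, 0, 0, 0, 0, 0.0, 0.12, 0.003, 0, 0, 0, 0], "squeeze": 60}}

```text
clock: 3.52
tcp_pos: [0.6107, -0.1447, 0.08]
orientation: [1.168, 1.233, -1.171]
contact_force: [0.4, 0.1, 6.2]
grip_width: 0.0109
```

```bash
python3 - <<'E'
from h import *
o=r.get_obs();print(o["grip_width"],o["contact_force"],o["moment"])
f=r.grab_frame("wrist");s=r.grab_frame("side")
a=cv2.resize(f[150:470,160:480],(400,400));b=cv2.resize(s[180:380,280:420],(392,560),interpolation=2)
out=np.zeros((560,800,3),np.uint8);out[:400,:400]=a;out[:,405:797]=b
cv2.imwrite("pics/g1.png",out);print(r.get_obs()["grip_width"])
E
```

```text
0.010918437977324133 [0.43378367 0.07622408 6.15029158] [ 0.02594761 -0.00695654  0.01944282]
0.010436108813683691
```

View pics/g1.png

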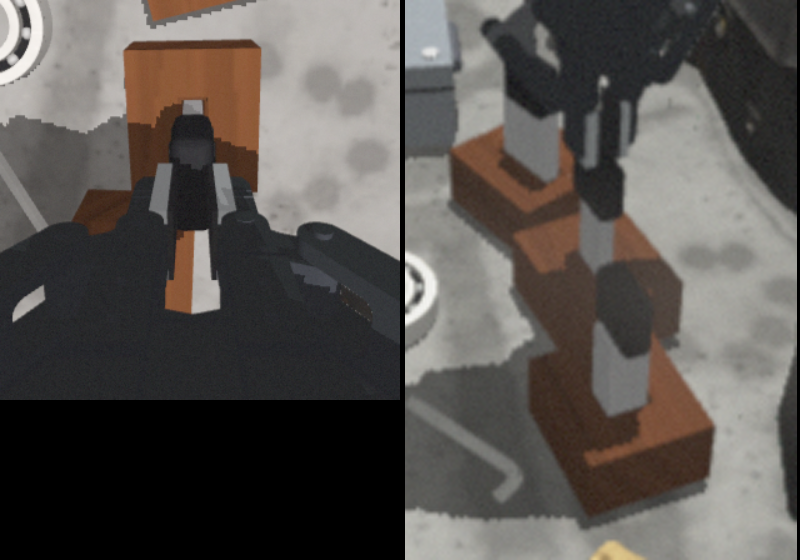

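```bash
python3 - <<'E'
from h import *
ci=r.camera_info("side")
for z in (.116,.098,.081,.04):
    p=proj(ci,[[.611-.008,-.163,z],[.611+.008,-.163,z]]);print(z,np.round(((p-[280,180])*2.8+[405,0])).tolist())
print(r.get_obs()["grip_width"],r.get_obs()["tcp_pos"])
wi=r.camera_info("wrist")
for z in (.116,.081):
    p=proj(wi,[[.611,-.144+.019,z],[.611,-.144-.019,z],[.603,-.144,z],[.619,-.144,z]]);print(z,np.round((p-[160,150])*1.25).tolist())
E
```

```text
0.116 [[599.0, 173.0], [626.0, 166.0]]
0.098 [[598.0, 199.0], [625.0, 192.0]]
0.081 [[597.0, 223.0], [623.0, 216.0]]
0.04 [[595.0, 278.0], [621.0, 271.0]]
0.010436108813683691 [ 0.61070042 -0.14471751  0.0799712 ]
0.116 [[195.0, 133.0], [189.0, 230.0], [170.0, 182.0], [214.0, 185.0]]
0.081 [[194.0, 107.0], [190.0, 188.0], [174.0, 148.0], [210.0, 150.0]]
```

```bash
python3 - <<'E'
from h import *
wi=r.camera_info("wrist");t=r.get_obs()["tcp_pos"]
print("open tips",proj(wi,[t+[-.0427,0,.013],t+[.0427,0,.013],t+[.0427,-.011,.013],t+[.0427,.011,.013]]))
p=proj(wi,[t+[-.008,0,0],t+[.008,0,0],t+[.008,.011,0],t+[.008,.011,.019],t+[.008,.011,.038]]);print("now crop",np.round((p-[160,150])*1.25))
s=r.camera_info("side")
p=proj(s,[t+[-.008,-.011,0],t+[-.008,-.011,.019],t+[-.008,-.011,.038],t+[-.008,-.011,.06]]);print("side crop",np.round((p-[280,180])*2.8+[405,0]))
E
```

```text
open tips [[229.65955536 274.32470137]
 [395.78723416 282.61714182]
 [393.30272821 302.06541936]
 [398.35704387 262.50112135]]
now crop [[173. 148.]
 [209. 150.]
 [211. 126.]
 [213. 141.]
 [216. 160.]]
side crop [[591. 216.]
 [592. 190.]
 [593. 162.]
 [594. 129.]]
```

Emit:
{"name": "carry_out", "arguments": {"targets": [0.0, 0, 0, 0, 0, 0, 0, 0.0, 0, 0, 0, 0, 0, 0]}}

```text
clock: 3.88
tcp_pos: [0.6107, -0.1448, 0.0801]
orientation: [1.168, 1.233, -1.171]
contact_force: [-1.0, 0.4, 3.3]
grip_width: 0.0108
```

Emit:
{"name": "carry_out", "arguments": {"targets": [0.0, -0.008, 0, 0, 0, 0, 0, 0.0, -0.015, 0, 0, 0, 0, 0, 0.0, -0.015, 0, 0, 0, 0, 0], "squeeze": 60}}

```text
clock: 4.25
tcp_pos: [0.6113, -0.1449, 0.0959]
orientation: [1.168, 1.232, -1.17]
contact_force: [0.4, 0.2, -0.4]
grip_width: -0.0002
```

```bash
python3 - <<'E'
from h import *
f=r.grab_frame("wrist");s=r.grab_frame("side")
a=cv2.resize(f[150:470,160:480],(400,400));b=cv2.resize(s[180:380,280:420],(392,560),interpolation=2)
out=np.zeros((560,800,3),np.uint8);out[:400,:400]=a;out[:,405:797]=b
out=cv2.convertScaleAbs(out,alpha=1.8,beta=15)
cv2.imwrite("pics/g2.png",out);print(r.get_obs()["grip_width"])
E
```

```text
0.000504206436597858
```

View pics/g2.png

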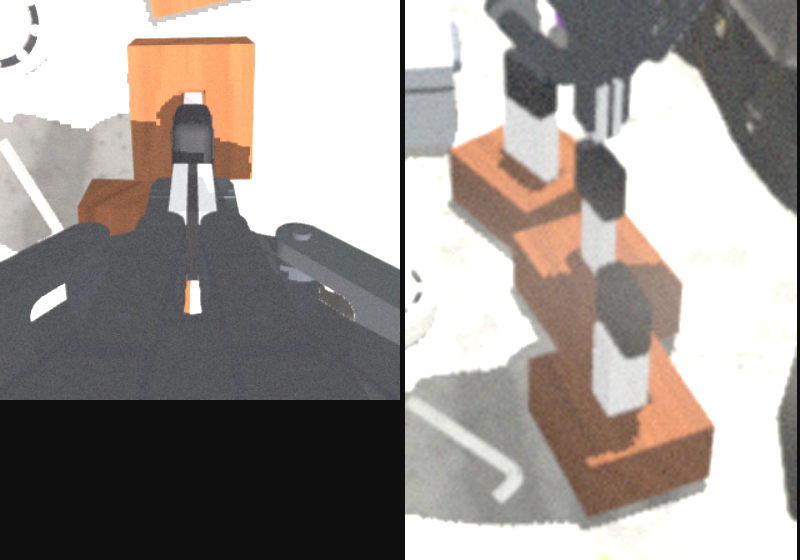

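```bash
python3 - <<'E'
from h import *
t=r.get_obs()["tcp_pos"];s=r.camera_info("side");w=r.camera_info("wrist");print(t, w["xyz"]-t)
for h in (.025,.03,.035,.04,.045,.08):
    p=proj(s,[t+[-.003,-.011,h],t+[.003,-.011,h]]);q=proj(w,[t+[0,.011,h],t+[0,-.011,h]])
    print(h,np.round((p-[280,180])*2.8+[405,0]).tolist(),np.round((q-[160,150])*1.25).tolist())
E
```

```text
[ 0.61082272 -0.1446807   0.09521084] [-0.00332463  0.06773668  0.17751017]
0.025 [[602.0, 157.0], [612.0, 154.0]] [[193.0, 146.0], [190.0, 199.0]]
0.03 [[602.0, 149.0], [612.0, 147.0]] [[193.0, 151.0], [190.0, 205.0]]
0.035 [[602.0, 142.0], [612.0, 139.0]] [[193.0, 156.0], [190.0, 211.0]]
0.04 [[602.0, 134.0], [613.0, 132.0]] [[193.0, 161.0], [190.0, 218.0]]
0.045 [[603.0, 127.0], [613.0, 124.0]] [[193.0, 167.0], [190.0, 226.0]]
0.08 [[605.0, 72.0], [615.0, 70.0]] [[193.0, 222.0], [189.0, 295.0]]
```

The shut fingers went to zero, and both views show the real fingertips about 38 mm behind the reported TCP. The fingers had only nipped the chamfered top of the grip. The key still stands in its pocket, with its grip at (192,130) in the wrist crop. From here on I allow 38 mm: open, go lower and grip again.

Emit:
{"name": "carry_out", "arguments": {"targets": [0.0854, 0, 0, 0, 0, 0, 0, 0.0854, 0, 0, 0, 0, 0, 0, 0.0854, 0, 0, 0, 0, 0, 0, 0.0854, 0.01, 0, 0, 0, 0, 0, 0.0854, 0.03, 0, 0, 0, 0, 0, 0.0854, 0.053, 0, 0, 0, 0, 0, 0.03, 0.053, 0, 0, 0, 0, 0, 0.0, 0.053, 0, 0, 0, 0, 0, 0.0, 0.053, 0, 0, 0, 0, 0, 0.0, 0.053, 0, 0, 0, 0, 0, 0.0, 0.053, 0, 0, 0, 0, 0, 0.0, 0.053, 0, 0, 0, 0, 0], "squeeze": 60}}

```text
clock: 5.85
tcp_pos: [0.6116, -0.1449, 0.043]
orientation: [1.169, 1.232, -1.169]
contact_force: [-0.0, -0.2, 5.5]
grip_width: 0.0151
```

Emit:
{"name": "carry_out", "arguments": {"targets": [0.0, -0.02, 0, 0, 0, 0, 0, 0.0, -0.05, 0, 0, 0, 0, 0, 0.0, -0.09, 0, 0, 0, 0, 0, 0.0, -0.13, 0, 0, 0, 0, 0, 0.0, -0.13, 0, 0, 0, 0, 0]}}

```text
clock: 6.48
tcp_pos: [0.6132, -0.1457, 0.1772]
orientation: [1.171, 1.227, -1.165]
contact_force: [0.4, -0.5, -2.4]
grip_width: 0.0152
```

```bash
python3 - <<'E'
from h import *
togo([.5285,.166,.173],-17)
E
```

```text
tcp [ 0.6132 -0.1457  0.1772] axes
 [[ 0.008  0.999  0.053]
 [-0.002  0.053 -0.999]
 [-1.     0.007  0.003]] joints [-0.32  0.47  0.62  1.73 -0.31  1.03  0.46]
dyaw -20.1 shift [ 0.0028 -0.0679 -0.3158] turn [ 4.013  0.016 -0.089]
dyaw 159.9 shift [ 0.0028 -0.0679 -0.3158] turn [-3.1987e+01  1.2600e-01  2.2000e-02]
```

Emit:
{"name": "carry_out", "arguments": {"targets": [0.0, 0, -0.012, -0.05, 0.7, 0, 0, 0.0, 0, -0.024, -0.1, 1.5, 0, 0, 0.0, 0, -0.034, -0.15, 2.3, 0, 0, 0.0, 0, -0.044, -0.2, 3.2, 0, -0.09, 0.0, 0, -0.054, -0.24, 4, 0, -0.09, 0.0, 0, -0.054, -0.24, 4, 0, -0.09, 0.0, 0, -0.054, -0.24, 4, 0, -0.09]}}

```text
clock: 7.35
tcp_pos: [0.5459, 0.0904, 0.1758]
orientation: [1.421, 1.054, -1.425]
contact_force: [0.5, -0.9, -1.5]
grip_width: 0.0153
```

```bash
python3 - <<'E'
from h import *
o=r.get_obs();ci=r.camera_info("wrist");f=r.grab_frame("wrist");print(o["tcp_pos"],o["grip_width"],np.round(R.from_rotvec(o["orientation"]).as_matrix(),3).tolist())
q=proj(ci,[[.5285,.166,.068]])[0];print(q)
u,v=np.clip(q.astype(int),100,520);v=min(v,380);x0,y0=u-100,max(0,v-100)
cv2.imwrite("pics/w3f.png",f);print(x0,y0)
c=f[y0:y0+200,x0:x0+200]
out=np.zeros((600,800,3),np.uint8);out[:600,:600]=cv2.resize(c,(600,600),interpolation=2);out[:150,600:]=cv2.resize(f,(200,150))
cv2.imwrite("pics/w3.png",out)
g=cv2.cvtColor(f,cv2.COLOR_BGR2GRAY)
print(np.array2string(g[int(q[1])-24:int(q[1])+25:3,int(q[0])-24:int(q[0])+25:3]))
E
```

```text
[0.54588083 0.0903645  0.17581685] 0.015347693449948404 [[-0.001, 0.957, -0.291], [-0.002, -0.291, -0.957], [-1.0, -0.001, 0.002]]
[264.38600338 142.05476333]
164 42
[[211 221 220 202 166 163 156 157 156 155 154 152 152 175 200 223 227]
 [207 221 219 199 177 133 124 124 128 128 132 125 146 178 199 222 227]
 [206 220 218 199 176 151 111  48  47  49  45  71 149 179 198 222 227]
 [211 218 217 198 175 152 109  31  52  32  25  58 149 179 202 221 227]
 [213 218 217 199 174 149 131  53  51  53  51  52 148 180 201 221 226]
 [216 217 216 197 174 148 132  52  53  54  52  64 150 182 203 220 224]
 [219 218 216 196 174 150 129  51  51  48  48  68 150 182 204 220 222]
 [218 217 215 196 174 148 130  54  52  50  54  53 151 185 204 220 215]
 [219 218 214 194 172 145 128  53  53  53  51  53 151 183 206 218 210]
 [219 217 211 196 172 147 125  55  54  52  54  52 152 184 207 218 206]
 [219 218 211 194 172 146 124  51  55  50  51  54 152 185 208 216 199]
 [218 218 210 193 170 143 120  55  52  55  50  50 153 186 209 216 196]
 [218 217 209 192 170 144 113  57  50  53  52  55 154 187 209 215 198]
 [218 219 207 192 169 143 122  71  67  67  70  57 155 188 210 215 201]
 [217 219 206 190 172 159 165 164 167 168 168 172 159 189 211 215 202]
 [218 218 208 190 183 187 191 190 187 191 189 193 194 191 213 213 204]
 [ 88 215 206 204 206 205 207 210 209 210 210 209 212 205 214 215 141]]
```

View pics/w3.png

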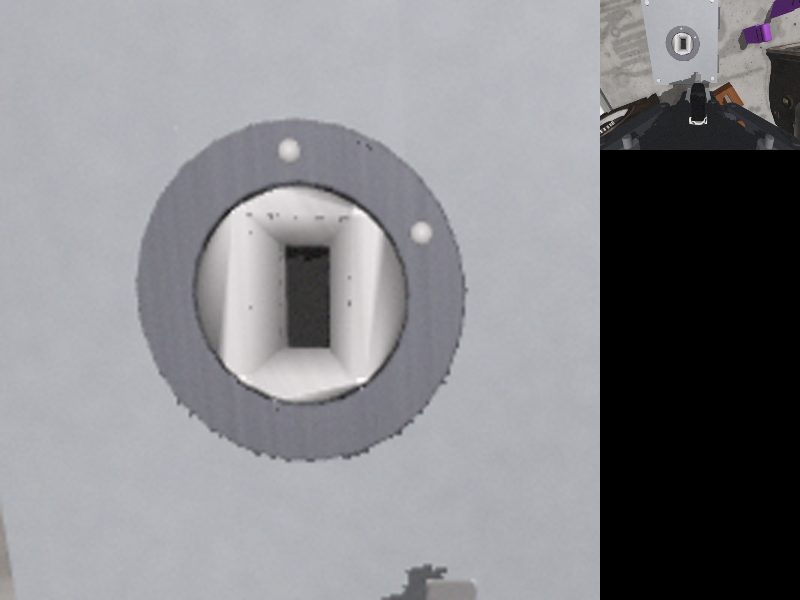

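The slot is dead ahead, its dark floor spanning crop (285–330, 245–348), and nearly aligned with the tool. The key's shank foot shows at about (314,236) in the full frame. Next I'll compute the slot centre and yaw and check the foot's position.

```bash
python3 - <<'E'
from h import *
ci=r.camera_info("wrist");f=cv2.imread("pics/w3f.png");g=cv2.cvtColor(f,cv2.COLOR_BGR2GRAY)
m=cv2.inRange(g,0,95);m[:, :240]=0;m[:,290:]=0;m[:110]=0;m[170:]=0
c=max(cv2.findContours(m,0,1)[0],key=cv2.contourArea);print("floor",cv2.minAreaRect(c),rectinfo(ci,c,.023))
h=cv2.cvtColor(f,cv2.COLOR_BGR2HSV)
k=((g<150)&(g>90)).astype(np.uint8)*255;k[:70]=0;k[200:]=0;k[:,:200]=0;k[:,330:]=0
c=max(cv2.findContours(k,0,1)[0],key=cv2.contourArea);print("ring",cv2.minEnclosingCircle(c),cv2.fitEllipse(c))
print(ray(ci,[cv2.fitEllipse(c)[0]],.067), ray(ci,[[164+301/3,42+292/3]],.068),"plug")
t=r.get_obs()["tcp_pos"];T=R.from_rotvec(r.get_obs()["orientation"]).as_matrix();Y,Z=T[:,1],T[:,2]
foot=t+[0,0,-.037]
print("foot corners expected",proj(ci,[foot+a*.005*Y+b*.012*Z for a in(-1,1) for b in(-1,1)]))
print("grip top exp",proj(ci,[foot+[0,0,.11]-.019*Z+a*.008*Y for a in (-1,1)]))
cv2.imwrite("pics/w4.png",cv2.resize(f[215:405,260:380],(480,600)[:2] if 0 else (360,570),interpolation=2))
E
```

```text
floor ((266.0, 140.0), (34.0, 14.0), 90.0) (array([0.5249, 0.1681]), array([0.013 , 0.0304]), np.float32(71.1))
ring ((264.7131042480469, 138.13934326171875), 57.914710998535156) ((263.9378356933594, 138.31993103027344), (107.75980377197266, 113.89794921875), 157.89633178710938)
[[0.52943052 0.16819631 0.067     ]] [[0.52960621 0.16732476 0.068     ]] plug
foot corners expected [[304.76451783 231.56106908]
 [305.03864699 266.62931408]
 [320.29945135 231.55302311]
 [320.13068149 266.62217474]]
grip top exp [[287.19497685 295.27878213]
 [335.54707131 295.25768108]]
```

View pics/w4.png

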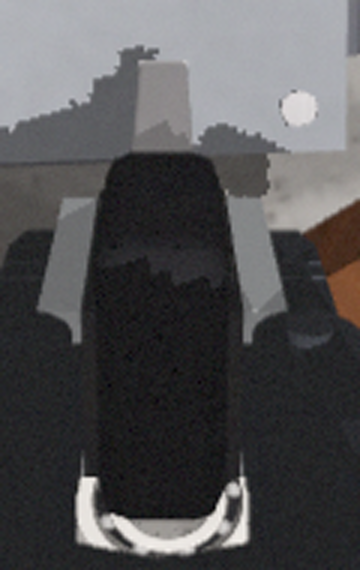

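The foot shows about 2 mm off the nominal axis, at crop (137–190, 60), which the 7 mm flare allows for. I'm moving over the slot.

Emit:
{"name": "carry_out", "arguments": {"targets": [0.0, 0, -0.013, -0.023, 0.1, 0, 0, 0.0, 0, -0.026, -0.047, 0.2, 0, 0, 0.0, 0, -0.0395, -0.07, 0.2, 0, 0, 0.0, 0.03, -0.0395, -0.07, 0.2, 0, 0, 0.0, 0.055, -0.0395, -0.07, 0.2, 0, 0, 0.0, 0.055, -0.0395, -0.07, 0.2, 0, 0]}}

```text
clock: 8.15
tcp_pos: [0.5278, 0.1659, 0.1193]
orientation: [1.433, 1.041, -1.444]
contact_force: [-0.6, -0.4, -0.4]
grip_width: 0.0152
```

```bash
python3 - <<'E'
from h import *
togo([.5285,.169,.06],-18)
s=r.grab_frame("side");ci=r.camera_info("side")
out=cv2.resize(s[120:220,190:310],(720,600),interpolation=2)
cv2.imwrite("pics/s5.png",out)
E
```

```text
tcp [0.5278 0.1659 0.1193] axes
 [[-0.004  0.95  -0.311]
 [-0.005 -0.311 -0.95 ]
 [-1.    -0.003  0.006]] joints [-0.92  0.43  0.64  1.95 -0.33  0.87 -0.42]
dyaw 0.1 shift [ 0.0593 -0.0001 -0.0035] turn [-0.028  0.065  0.029]
dyaw -179.9 shift [ 0.0593 -0.0001 -0.0035] turn [35.972  0.046 -0.102]
```

View pics/s5.png

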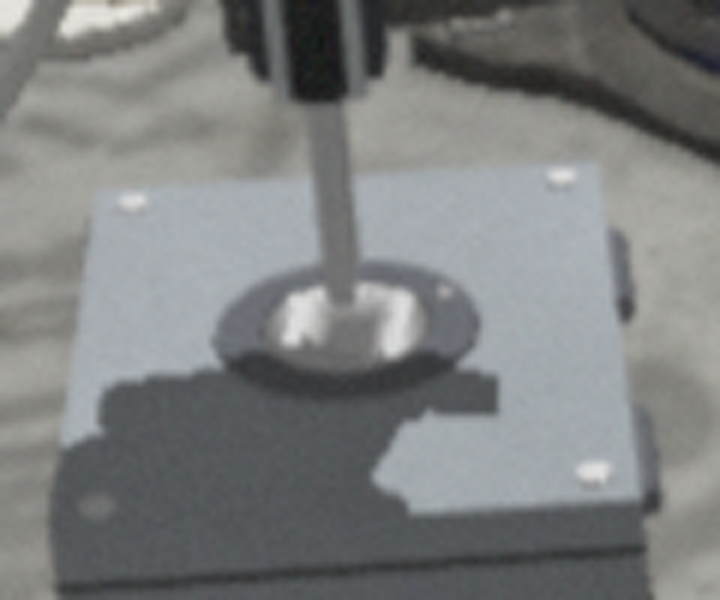

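```bash
python3 - <<'E'
from h import *
ci=r.camera_info("side")
print(ray(ci,[[246.8,170.5]],.082),"plug",ray(ci,[[247.7,174.7]],.068),r.get_obs()["tcp_pos"])
t=np.array([.5278,.1659,0])
print(proj(ci,[t+[0,0,.082]+np.array([.311,.95,0])*-.012, t+[0,0,.157]]))
E
```

```text
[[0.52405943 0.15459796 0.082     ]] plug [[0.52637709 0.1617002  0.068     ]] [0.52888593 0.1663691  0.12062553]
[[246.81686885 170.52303035]
 [243.49435541 132.74643021]]
```

The foot lies exactly where the TCP predicts and over the plug (ellipse centre near crop (346,328)). The three views put the centre at about (0.528,0.166), so I'm going straight down.

Emit:
{"name": "carry_out", "arguments": {"targets": [0.0, 0.01, 0, 0, 0, 0, 0, 0.0, 0.02, 0, 0, 0, 0, 0, 0.0, 0.03, 0, 0, 0, 0, 0, 0.0, 0.035, 0, 0, 0, 0, 0]}}

```text
clock: 8.7
tcp_pos: [0.5284, 0.1662, 0.0848]
orientation: [1.434, 1.041, -1.442]
contact_force: [0.7, -0.3, -1.0]
grip_width: 0.0152
```

Emit:
{"name": "carry_out", "arguments": {"targets": [0.0, 0.01, 0, 0, 0, 0, 0, 0.0, 0.018, 0, 0, 0, 0, 0, 0.0, 0.022, 0, 0, 0, 0, 0, 0.0, 0.024, 0, 0, 0, 0, 0]}}

```text
clock: 9.2
tcp_pos: [0.5284, 0.1661, 0.0606]
orientation: [1.434, 1.041, -1.442]
contact_force: [-0.1, -1.5, -1.3]
grip_width: 0.015
```

Emit:
{"name": "carry_out", "arguments": {"targets": [0.0, 0.0015, 0, 0, 0, 0, 0, 0.0, 0.003, 0, 0, 0, 0, 0]}}

```text
clock: 9.45
tcp_pos: [0.529, 0.1662, 0.0598]
orientation: [1.436, 1.042, -1.442]
contact_force: [-8.0, -1.7, 30.8]
grip_width: 0.0153
```

```bash
python3 - <<'E'
from h import *
togo([.5284,.1661,.061],-14.6-66)
E
```

```text
tcp [0.529  0.1662 0.0598] axes
 [[-0.003  0.95  -0.312]
 [-0.002 -0.312 -0.95 ]
 [-1.    -0.002  0.003]] joints [-0.86  0.52  0.58  1.99 -0.4   0.76 -0.36]
dyaw -62.4 shift [-0.0012 -0.0006  0.0003] turn [1.2489e+01 4.1000e-02 1.0000e-03]
dyaw 117.6 shift [-0.0012 -0.0006  0.0003] turn [-2.3511e+01 -1.0000e-03  4.7000e-02]
```

Seated: the floor pushes back with 31 N. I'll back off 1 mm and turn clockwise.

Emit:
{"name": "carry_out", "arguments": {"targets": [0.0, -0.0015, 0, 0, 0, 0, 0, 0.0, -0.0015, 0, 0, 1, 0, 0, 0.0, -0.0015, 0, 0, 2, 0, 0, 0.0, -0.0015, 0, 0, 3, 0, 0, 0.0, -0.0015, 0, 0, 4, 0, 0, 0.0, -0.0015, 0, 0, 5, 0, 0, 0.0, -0.0015, 0, 0, 6, 0, 0, 0.0, -0.0015, 0, 0, 6, 0, 0]}}

```text
clock: 10.45
tcp_pos: [0.5277, 0.1674, 0.0611]
orientation: [1.79, 0.689, -1.8]
contact_force: [-4.7, 3.0, 3.2]
grip_width: 0.0158
```

```bash
python3 - <<'E'
from h import *
togo([.5284,.1661,.061],-14.6-66);print(r.get_obs()["moment"])
E
```

```text
tcp [0.5277 0.1674 0.0611] axes
 [[-0.005  0.669 -0.744]
 [-0.001 -0.744 -0.669]
 [-1.    -0.003  0.005]] joints [-0.96  0.55  0.72  1.99 -0.51  0.79 -0.78]
dyaw -32.6 shift [0.0001 0.0015 0.0004] turn [6.511 0.06  0.014]
dyaw 147.4 shift [0.0001 0.0015 0.0004] turn [-2.9489e+01 -1.8000e-02  7.9000e-02]
[0.86028379 1.22071327 0.03389358]
```

Emit:
{"name": "carry_out", "arguments": {"targets": [0.0, 0, 0, 0, 1, 0, 0, 0.0, 0, 0, 0, 2, 0, 0, 0.0, 0, 0, 0, 3, 0, 0, 0.0, 0, 0, 0, 4, 0, 0, 0.0, 0, 0, 0, 5, 0, 0, 0.0, 0, 0, 0, 6, 0, 0, 0.0, 0, 0, 0, 6.5, 0, 0, 0.0, 0, 0, 0, 6.5, 0, 0]}}

```text
clock: 11.45
tcp_pos: [0.5275, 0.168, 0.0611]
orientation: [2.128, 0.178, -2.14]
contact_force: [-1.6, 3.3, 1.5]
grip_width: 0.0151
```

```bash
python3 - <<'E'
from h import *
togo([.5284,.1661,.061],-14.6-66);print(r.get_obs()["moment"],r.get_obs()["contact_force"])
E
```

```text
tcp [0.5275 0.168  0.0611] axes
 [[-0.006  0.166 -0.986]
 [-0.001 -0.986 -0.166]
 [-1.    -0.     0.006]] joints [-1.06  0.61  0.87  2.   -0.64  0.83 -1.23]
dyaw -0.2 shift [ 0.0001  0.002  -0.0006] turn [0.033 0.065 0.003]
dyaw 179.8 shift [ 0.0001  0.002  -0.0006] turn [-3.5967e+01 -4.0000e-03  1.0100e-01]
[0.73562831 0.71607734 0.05673309] [-1.62823742  3.34566237  1.50479881]
```

Only the friction torque (0.06 N m) so far, so the stop isn't reached. I'll keep turning.

Emit:
{"name": "carry_out", "arguments": {"targets": [0.0, 0, 0.001, 0, 0.7, 0, 0, 0.0, 0, 0.001, 0, 1.4, 0, 0, 0.0, 0, 0.001, 0, 1.4, 0, 0]}}

```text
clock: 11.82
tcp_pos: [0.5275, 0.1679, 0.0611]
orientation: [2.191, 0.052, -2.204]
contact_force: [-2.3, 4.0, 1.1]
grip_width: 0.015
```

```bash
python3 - <<'E'
from h import *
o=r.get_obs();print(o["moment"],o["contact_force"],o["grip_width"]);togo([.5284,.1661,.061],-14.6-66)
E
```

```text
[1.2554834  0.6758781  0.04551328] [-2.30789011  4.03484194  1.12714756] 0.014960176423206111
tcp [0.5275 0.1679 0.0611] axes
 [[-0.006  0.047 -0.999]
 [ 0.    -0.999 -0.047]
 [-1.    -0.001  0.006]] joints [-1.08  0.63  0.9   2.   -0.67  0.84 -1.32]
dyaw 6.7 shift [ 0.0001  0.0019 -0.0008] turn [-1.338  0.068  0.011]
dyaw -173.3 shift [ 0.0001  0.0019 -0.0008] turn [ 3.4661e+01  1.6000e-02 -1.0300e-01]
```

Emit:
{"name": "carry_out", "arguments": {"targets": [0.0, 0, 0.001, 0, 0.6, 0, 0, 0.0, 0, 0.001, 0, 1.2, 0, 0, 0.0, 0, 0.001, 0, 1.2, 0, 0]}}

```text
clock: 12.2
tcp_pos: [0.5275, 0.168, 0.0611]
orientation: [-2.187, 0.057, 2.201]
contact_force: [-2.5, 5.0, 1.5]
grip_width: 0.0151
```

```bash
python3 - <<'E'
from h import *
o=r.get_obs();print(o["moment"],o["contact_force"],o["grip_width"]);togo([.5284,.1661,.061],-14.6-66)
E
```

```text
[1.21553704 0.60072195 0.52412976] [-2.45512341  5.02430449  1.47794674] 0.015112475000358169
tcp [0.5275 0.168  0.0611] axes
 [[-0.006 -0.053 -0.999]
 [ 0.001 -0.999  0.053]
 [-1.    -0.001  0.006]] joints [-1.09  0.64  0.92  2.   -0.69  0.85 -1.4 ]
dyaw 12.4 shift [ 0.0001  0.0019 -0.001 ] turn [-2.488  0.071  0.016]
dyaw -167.6 shift [ 0.0001  0.0019 -0.001 ] turn [ 3.3512e+01  2.4000e-02 -1.0400e-01]
```

The moment jumped to 0.52 N m, so the lock is at its stop. I'll ease back within the play, open and rise.

Emit:
{"name": "carry_out", "arguments": {"targets": [0.0, 0, 0, 0, -0.8, 0, 0, 0.0, 0, 0, 0, -0.8, 0, 0, 0.04, 0, 0, 0, -0.8, 0, 0, 0.0854, 0, 0, 0, -0.8, 0, 0, 0.0854, 0, 0, 0, -0.8, 0, 0, 0.0854, 0, 0, 0, -0.8, 0, 0, 0.0854, -0.03, 0, 0, -0.8, 0, 0, 0.0854, -0.08, 0, 0, -0.8, 0, 0, 0.0854, -0.13, 0, 0, -0.8, 0, 0, 0.0854, -0.15, 0, 0, -0.8, 0, 0, 0.0854, -0.15, 0, 0, -0.8, 0, 0]}}

```text
clock: 13.58
tcp_pos: [0.529, 0.1682, 0.2119]
orientation: [2.209, 0.022, -2.219]
contact_force: [0.2, 0.6, -0.0]
grip_width: 0.0853
```

```bash
python3 - <<'E'
from h import *
o=r.get_obs();print(o["tcp_pos"],o["contact_force"],o["grip_width"])
w=r.grab_frame("wrist");s=r.grab_frame("side")
out=np.zeros((600,800,3),np.uint8);out[:330,:440]=cv2.resize(w,(440,330));out[:,450:800]=cv2.resize(s[120:360,250:390] if 0 else s[100:340,200:340],(350,600),interpolation=2)
cv2.imwrite("pics/w7.png",out);cv2.imwrite("pics/w7w.png",w);cv2.imwrite("pics/w7s.png",s)
ci=r.camera_info("side")
print(proj(ci,[[.528,.166,.133],[.528,.166,.068]]))
E
```

```text
[0.52902749 0.16822202 0.21187256] [ 0.19293147  0.63519481 -0.03021353] 0.0853481802339779
[[244.8085316  144.14831061]
 [247.94794645 173.50260357]]
```

View pics/w7.png

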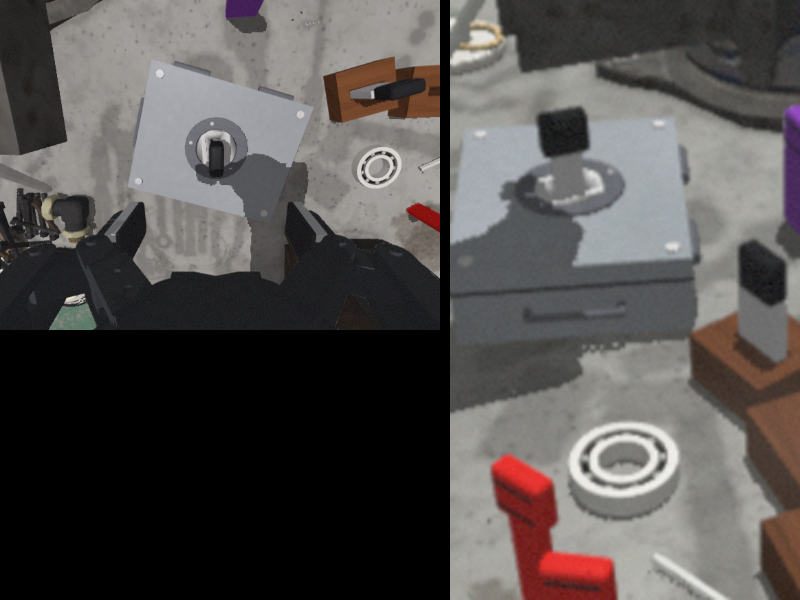

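The key stands upright in the lock. Its grip top lies at side row 144, which is the row expected for a fully seated key. One last numeric check of the other keys, then I hand in.

```bash
python3 - <<'E'
from h import *
ci=r.camera_info("top");t=r.grab_frame("top");h=cv2.cvtColor(t,cv2.COLOR_BGR2HSV)
m=((t.max(2)<65)&(h[...,1]<90)).astype(np.uint8)*255;k=np.zeros_like(m);k[225:285,320:470]=m[225:285,320:470]
for c in sorted(cv2.findContours(k,0,1)[0],key=cv2.contourArea)[-3:]: print(rectinfo(ci,c,.116))
s=cv2.absdiff(cv2.imread("pics/w7s.png"),cv2.imread("pics/side0.png")).max(2)
print("changed px wide/square",(s[190:250,305:345]>60).sum(),(s[270:365,325:390]>60).sum())
print(r.hand_in())
E
```

```text
(array([ 0.6371, -0.2674]), array([0.009 , 0.0212]), np.float32(91.2))
(array([ 0.6071, -0.0455]), array([0.0166, 0.0327]), np.float32(108.5))
(array([ 0.5768, -0.2419]), array([0.0177, 0.0389]), np.float32(91.3))
changed px wide/square 59 0
the job is handed in; nothing more can be done
None
```

I put key_narrow (the middle key) fully into the keyway, turned the lock clockwise to its stop, let go and handed the job in at about 14 s. No verdict is reported.

**Checks that agreed:**
- **Seating:** the keyway floor pushed back with about 31 N. After release, the key stands upright with its grip top at side-view row 144, which is where a fully seated key should show.
- **Turn:** at the end the torque jumped from about 0.05 to 0.52 N m, which I took as the stop. The lock angle itself was inferred from this and the key's play in the slot, not measured directly.
- **Other keys:** the top view shows key_wide and key_square within 1 to 2 mm of where they started. The gripper is open and well clear of everything.

**Checks that failed or disagreed:**
- **First grasp:** the fingers slipped off the top of the grip because the real fingertips sit about 38 mm behind the reported TCP. I allowed for that and the second grasp held; the key stayed upright in its stand meanwhile.
- **Slot centre:** the three camera views disagreed by up to about 6 mm. I used a middle value, and the key went in without noticeable force.
- **Side-view comparison:** 59 pixels changed around key_wide and none around key_square. I think this is shadow but did not look further.

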